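# Stop the sole-rolling machine and throw its rollers apart

### The arm

A 6-joint arm with a two-finger parallel gripper is mounted at the origin on the work surface. World frame = base frame: x ahead of the robot, y to its left, z up, the work surface at z = 0. Lengths are in m, angles in rad, forces in N, time in s.
With the tool pointing down it reaches from about 0.35 to 0.775 m from the base axis. Payload 7.3 kg.
Tool frame: the origin (TCP) lies midway between the tips of the shut fingers; the grasp point (between the pads) lies 19 mm behind it; z points along the fingers, y is the direction in which the jaws open and shut (so a half turn about z gives the same grasp; the last joint's range is limited). The gripper opens to 92 mm and grips with 3 to 60 N. Pads are 19 mm wide; open, the fingers measure 130 mm over their backs; the gripper's body (75 mm by 190 mm) begins 47 mm behind the grasp point.
Start: joints at [1.191, 0.342, 1.524, -0, 1.275, -0.146], TCP at [0.122, 0.511, 0.227] pointing down, gripper open.
Joint ranges: [-2.53, 2.53], [-0.77, 2.02], [0.04, 2.7], [-1, 4.14], [0.28, 2.66], [-3.11, 3.11]. Speed limits (rad/s): [2.57, 2.57, 3.14, 3.14, 3.14, 3.14].

### API

Orientations are given as [roll, pitch, yaw] about the fixed x, y, z axes, in that order (R = Rz(yaw) Ry(pitch) Rx(roll)).
In Python, from cell import robot gives the robot as it stands.
- The arm moves only by the shell command python3 -m crank 'ROWS' [FORCE]. ROWS is a JSON object of lists of equal length, an entry for each row: "claw": the opening, from 0 (shut) to 1 (fully open); "delta_pos": the shift along the tool's x, y, z in units of 25 mm (1.0 is 25 mm), a list of three; "roll": the turn about the tool's z in units of 6 degrees (1.0 is 6 degrees). In form: {"claw": [claw, ...], "delta_pos": [[dx, dy, dz], ...], "roll": [roll, ...]}. A call has exactly 8 rows; each row is the pose to reach, as a shift and turn from the pose commanded when the call began, along the tool's axes at that moment; what a row does not reach only later rows make up. A row lasts 1/12 s, in which the tool goes at most 41.7 mm and 7.16 degrees, less where a joint would pass 70% of its speed; a pose out of reach is approached as far as the arm can. A call with a gripper value outside its range is refused whole. The fingers move at their own pace and stop on an object; FORCE is the grip in N (left out, the last holds). Time passes only in rows, so rows that repeat a pose let the fingers close, or fill a call up. It gives the time, the measured TCP pose, the force and the opening at its end, in the units of the state.
- robot.observe(): the state, without advancing time (a new reading comes with each control period).
- robot.read_camera(name): name is "scene" or "top"; returns a dict with "color" (480x640x3 uint8, blue, green, red), "fx", "fy", "cx", "cy" (pixels), "rvec" (rotation vector, rad) and "tvec" (3), from world to camera coordinates, as OpenCV has them. Camera axes: x right, y down, z forward; pixel columns grow to the right and rows downward; lengths in m; the calibration is good to about 2 mm. A picture is of the moment at which its call begins. There is no depth.
- robot.hand_in(): hands the job in, once; it reports no verdict.
The state is a dict: "time": time; "qpos": joint angles; "qvel": joint speeds; "joint_efforts": joint torques, N m; "tool_pos": TCP position; "tool_rot": TCP orientation; "contact_force": force on the tool from outside, world axes, zero at the start; "torque": the same for the moment, N m; "opening": finger opening in m.
Only numpy, scipy, OpenCV 4.12 (cv2) and the standard library are available. Lean on these libraries where they do the work, as an engineer would, in place of code of your own. Each camera call takes 0.05 s, during which the arm holds its last target.

### The job

Shut the green sole-rolling machine down for the night: press the red stop button on the control box fully in, then reach down through the window of the yellow guard and press the red throw-off lever all the way down to its stop, so that the upper roller lifts off the lower one and stays up. Do it with the fingertips, without touching the yellow guard, and leave the green start button and the loose things on the bench (shoe last, nail tray, cement jar) alone.

Things in the scene. Friction and masses are not known exactly. Their poses are not given: they have to be found in the camera images.
- machine: Green sole-rolling machine, fixed to the bench: base 262 x 312 mm, side cheeks up to 216 mm high, outer faces at y = +-150 mm, a gear cover on the +y one out to 176 mm. Origin: on the bench, mid-machine; -x points to the operator, z up. Steel infeed table: top 115 mm high, out to x = -150 mm. Black knobs on the cheeks at x = 40, y = +-141 mm, 240 mm high.
- window (a point): Centre of the open window in the yellow guard, level with the guard's upper surface, 192 mm above the bench, at x = -67, y = -60 mm in the machine's axes; its axes are those of the machine. The window is 84 mm long (along x, up the slope) and 90 mm wide (along y).
- lever_pad (a point): Centre of the top face of the throw-off lever's red pad, under the middle of the window (within 4 mm in plan). The pad is 30 x 36 x 6 mm (machine x, y, thickness). With the lever up its top is 176 mm above the bench (16 mm below the window's centre), fully down 150 mm (42 mm below it). Pressed straight down; free space of 29 mm remains under the pressed pad.
- lever (a joint): Throw-off lever, rad: 0 = up, rollers together; 0.42 = fully down on its stop, rollers apart. May start up to 0.1 down. The pad is 62 mm in front of the pivot, a cross shaft at the machine's x = -6 mm, 160 mm high. It takes about 8 to 12 N on the pad to move and stays where it is left (stiff eccentric, no spring).
- top_roller (a joint): Lift of the black upper roller, in m: 0 = together with the lower one, 0.008 = fully lifted. It follows the lever.
- stop_top (a point): Top centre of the red mushroom stop button, 40 mm in diameter, 89 mm above the bench. It stands on the control box, a grey box 150 x 80 mm, 60 mm high, fixed to the bench left or right of the machine. This point's axes are the box's (x along its long side); the box's middle is 35 mm towards +x from the stop button.
- stop_button (a joint): Travel of the stop button in m: 0 = out, 0.006 = fully in; pressed straight down, 1.5 N starts it, 5 N holds it fully in, and it springs back.
- start_top (a point): Top centre of the green start button, 28 mm in diameter, 76 mm above the bench, in a steel ring on the same box, 70 mm towards +x from the stop button. Not to be pressed.
- start_button (a joint): Travel of the start button in m: 0 = out, 0.006 = fully in. Not to be pressed.
- guard: Yellow guard over the machine, not to be touched; origin and axes are the machine's. A hood of 5 mm bar, y = -132 to +132 mm, sloping up 12 degrees towards +x: its top is 179 mm high at the front edge (x = -123 mm), 183 mm at the window's front rim, 201 mm at the window's rear rim, 224 mm at the rear edge (x = +80 mm). A skirt hangs from the front edge down to 136 mm.
- nail_tray: Loose wooden tray of nails, 150 x 80 mm (x, y), 40 mm high, on the other side of the machine from the control box. Origin: centre of its underside.
- shoe_last: Loose grey shoe last, 265 mm long (x, toe to +x), 90 mm wide, 104 mm high at the heel. Origin: on the bench, in its middle.
- cement_jar: Loose white jar with a black lid, 68 mm in diameter, 85 mm high. Origin: centre of its underside.
- control_box: The machine's grey control box, fixed to the bench: 150 x 80 mm (x, y), 60 mm high, red stop button at x = -35 mm and green start button at x = +35 mm on its top. Origin: centre of its underside.
Things that resemble listed ones, but are neither listed nor needed, are in the scene too. Leave any pink look-alike of the control_box alone.

How it is judged:
On the way, in this order (a step that is already met when the one before it is completed fails the run):
1. the red stop button is pressed fully in (value of joint stop_button above 0.0045 m), for 0.05 s.
2. the throw-off lever is pressed all the way down and the upper roller has lifted (value of joint lever above 0.385 rad and value of joint top_roller above 0.007 m), for 0.1 s.
At the end, for the whole second after the job is handed in: The throw-off lever is left down (within 0.035 rad, about 2 mm at the pad, of its stop at 0.42 rad) and at rest, the upper roller is up by more than 7 of its 8 mm, and both buttons are out (all of step 2 and velocity of joint lever below 0.05 rad/s and value of joint each of start_button, stop_button below 0.002 m); the robot touches nothing.
It fails at once if the robot touches the yellow guard (contact force between any of the arm, the fingers and guard above 0.5 N).
It fails at once if any part of the robot other than the fingers touches the machine or the control box (contact force between the arm and machine above 1 N or contact force between the arm and control_box above 1 N).
It fails at once if the green start button is pressed (value of joint start_button above 0.002 m).
It fails at once if the nail tray, shoe last or cement jar is moved more than 15 mm or lifted (distance of any of nail_tray, shoe_last, cement_jar from where it was at the start of the episode above 0.015 m).
It also fails if it takes over 53 s, if anything falls off the work surface, if the arm or the gripper's body presses on something with over 40 N, if the wrist force passes 120 N, or if a joint passes its speed limit or range.

## Working session

There is one attempt and no reset: what is moved stays moved. The work goes in short steps, Python scripts to look and compute and a shell command to move; the robot and the scene stay as the last step left them, time stands still between calls to the robot, and variables do not carry over. Pictures are saved under pics/ and viewed, and the job is handed in when it is done.

```bash
mkdir -p pics; cat > h.py <<'E'
import numpy as np, cv2
from cell import robot
def cam(n):
    c=robot.read_camera(n); c['K']=np.array([[c['fx'],0,c['cx']],[0,c['fy'],c['cy']],[0,0,1.]]); c['R']=cv2.Rodrigues(np.array(c['rvec'],float))[0]; c['t']=np.array(c['tvec'],float).ravel(); return c
def ray(c,uv):
    d=c['R'].T@np.linalg.solve(c['K'],np.array([uv[0],uv[1],1.])); return -c['R'].T@c['t'],d
def onz(c,uv,z):
    o,d=ray(c,uv); return o+d*(z-o[2])/d[2]
def proj(c,p):
    return cv2.projectPoints(np.array(p,float).reshape(-1,3),np.array(c['rvec'],float),c['t'],c['K'],None)[0].reshape(-1,2)
E
python3 - <<'E'
from h import *
for n in('scene','top'):
    c=cam(n); cv2.imwrite(f'pics/{n}0.png',c['color']); print(n,-c['R'].T@c['t'],c['fx'])
print(robot.observe())
E
```

```text
scene [ 1.4185926  -0.10349603  1.30810208] 547.309449192212
top [ 0.1657228  -0.00737097  1.87029392] 620.6137804606132
{'time': 0.1, 'qpos': array([ 1.19098797e+00,  3.42657107e-01,  1.52494326e+00,  7.53969149e-06,
        1.27538780e+00, -1.46026031e-01]), 'qvel': array([ 0.00104061, -0.00043452, -0.00458094, -0.00105581, -0.00132129,
        0.00055254]), 'joint_efforts': array([ 2.76777711e-03, -4.32003665e+01, -2.44693476e+01,  7.19384383e-02,
        5.25365677e-02, -7.63111302e-06]), 'tool_pos': array([0.1214717 , 0.51037421, 0.22610475]), 'tool_rot': array([-3.14021305e+00, -2.10190115e-04,  2.90780799e+00]), 'contact_force': array([ 0.65950834, -0.17997586, -0.68633653]), 'torque': array([ 0.03020916,  0.06145085, -0.04007266]), 'opening': 0.09217944981907603}
```

View pics/scene0.png

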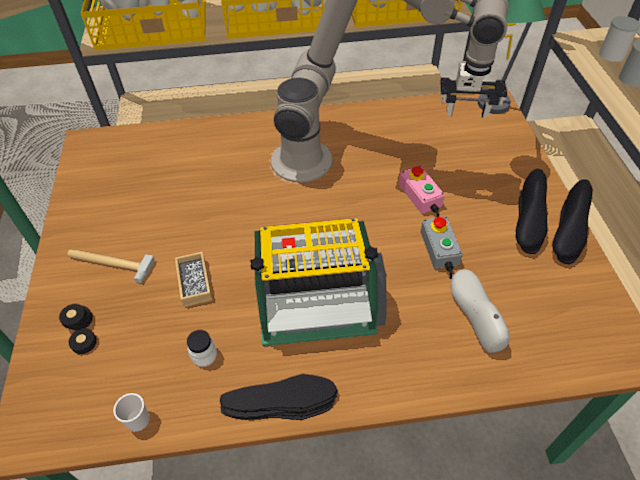

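View pics/top0.png

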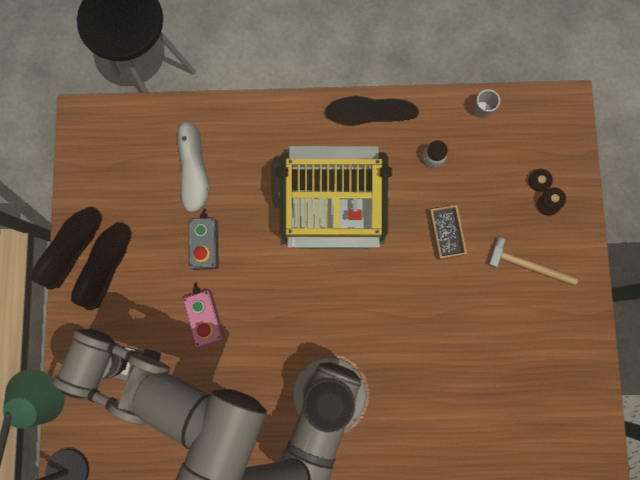

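Candidates for the stop button in the top view: red on the grey box at (201,254), red on the pink look-alike at (204,330). The lever pad is the red patch in the guard window at (355,213). I choose the grey box, since the pink one is to be left alone. Next I check both targets in a close crop and measure them.

```bash
python3 - <<'E'
from h import *
def red(c,x0,x1,y0,y1):
    h=cv2.cvtColor(c['color'],cv2.COLOR_BGR2HSV); m=(((h[...,0]<5)|(h[...,0]>174))&(h[...,1]>180)&(h[...,2]>90)).astype(np.uint8)
    k=np.zeros_like(m);k[y0:y1,x0:x1]=1; n,l,s,ce=cv2.connectedComponentsWithStats(m*k); 
    return [(tuple(ce[i]),s[i]) for i in range(1,n) if s[i,4]>15]
def green(c,x0,x1,y0,y1):
    h=cv2.cvtColor(c['color'],cv2.COLOR_BGR2HSV); m=((h[...,0]>50)&(h[...,0]<90)&(h[...,1]>130)&(h[...,2]>60)).astype(np.uint8)
    k=np.zeros_like(m);k[y0:y1,x0:x1]=1; n,l,s,ce=cv2.connectedComponentsWithStats(m*k)
    return [(tuple(ce[i]),s[i]) for i in range(1,n) if s[i,4]>15]
t=cam('top');s=cam('scene')
for nm,c,b,g,p in(('top',t,(185,220,240,272),(185,220,220,242),(330,375,195,228)),('scene',s,(425,455,212,235),(430,460,235,252),(275,305,230,255))):
    for what,r,z in(('stop',red(c,*b),.085),('start',green(c,*g),.076),('pad',red(c,*p),.176)):
        for q,st in r: print(nm,what,np.round(q,1),st,onz(c,q,z).round(4))
# machine yellow guard & corners
a=cv2.resize(t['color'][130:270,180:400],None,fx=3.6,fy=3.6,interpolation=cv2.INTER_CUBIC);cv2.imwrite('pics/t1.png',a)
a=cv2.resize(s['color'][200:350,240:470],None,fx=3.4,fy=3.4,interpolation=cv2.INTER_CUBIC);cv2.imwrite('pics/s1.png',a)
E
```

```text
top stop [199.8 252.7] [194 247  13  12 113] [0.4156 0.3677 0.085 ]
top pad [355.1 214.8] [350 211  11   8  63] [ 0.4995 -0.0835  0.176 ]
scene stop [439.4 222. ] [434 217  12  11 101] [0.4197 0.3655 0.085 ]
scene start [446.5 242. ] [443 239   8   7  48] [0.489  0.3684 0.076 ]
scene pad [288.  241.9] [282 238  13  10  99] [ 0.5019 -0.0841  0.176 ]
```

View pics/t1.png

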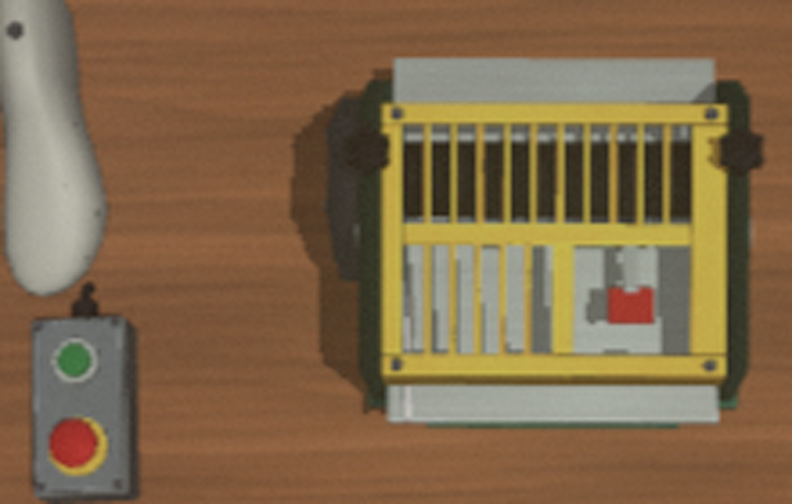

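View pics/s1.png

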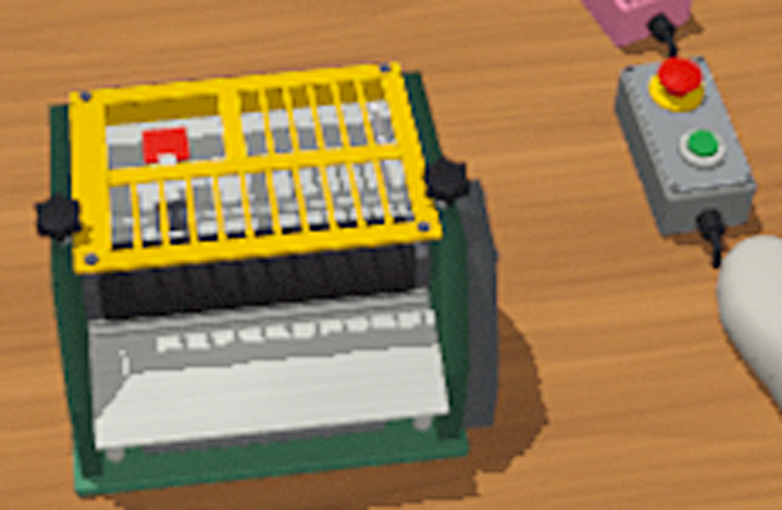

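The crop confirms the grey box (red mushroom at about (200,253) in the top view) and the red pad in the open window at (355,215). Next I get the guard's pose, using its corners at known heights.

```bash
python3 - <<'E'
from h import *
t=cam('top');s=cam('scene')
for nm,c,win in(('top',t,(270,400,140,260)),('scene',s,(240,390,205,290))):
    h=cv2.cvtColor(c['color'],cv2.COLOR_BGR2HSV); m=((h[...,0]>20)&(h[...,0]<33)&(h[...,1]>130)&(h[...,2]>90)).astype(np.uint8)*255
    k=np.zeros_like(m);k[win[2]:win[3],win[0]:win[1]]=1;m*=k
    cn=max(cv2.findContours(m,cv2.RETR_EXTERNAL,cv2.CHAIN_APPROX_NONE)[0],key=cv2.contourArea)
    q=cv2.approxPolyDP(cv2.convexHull(cn),4,True).reshape(-1,2); print(nm,q.tolist())
    for p in q: print(p,'front z179',onz(c,p,.179).round(4)[:2],'rear z224',onz(c,p,.224).round(4)[:2])
    # inner holes: largest
    cs,hi=cv2.findContours(m,cv2.RETR_CCOMP,cv2.CHAIN_APPROX_NONE)
    hol=[x for x,hh in zip(cs,hi[0]) if hh[3]>=0]; w=max(hol,key=cv2.contourArea)
    q=cv2.approxPolyDP(w,4,True).reshape(-1,2); print('window',q.tolist(), cv2.boundingRect(w))
    for p in q: print(p,'z183',onz(c,p,.183).round(4)[:2],'z201',onz(c,p,.201).round(4)[:2])
a=cv2.resize(t['color'][320:400,40:240],None,fx=4,fy=4,interpolation=cv2.INTER_CUBIC);cv2.imwrite('pics/t2.png',a)
a=cv2.resize(s['color'][0:130,400:580],None,fx=4,fy=4,interpolation=cv2.INTER_CUBIC);cv2.imwrite('pics/s2.png',a)
E
```

```text
top [[381, 159], [379, 236], [286, 234], [287, 158]]
[381 159] front z179 [ 0.6569 -0.1608] rear z224 [ 0.6438 -0.1567]
[379 236] front z179 [ 0.4377 -0.1473] rear z224 [ 0.4305 -0.1436]
[286 234] front z179 [0.4492 0.1091] rear z224 [0.4417 0.106 ]
[287 158] front z179 [0.6666 0.1039] rear z224 [0.6533 0.1009]
window [[338, 198], [371, 197], [372, 228], [339, 229]] (337, 197, 36, 33)
[338 198] z183 [ 0.5467 -0.0371] z201 [ 0.5426 -0.0367]
[371 197] z183 [ 0.5473 -0.1287] z201 [ 0.5432 -0.1275]
[372 228] z183 [ 0.4598 -0.1286] z201 [ 0.4567 -0.1273]
[339 229] z183 [ 0.4591 -0.0376] z201 [ 0.456  -0.0373]
scene [[357, 219], [369, 270], [262, 280], [260, 227]]
[357 219] front z179 [0.4523 0.1106] rear z224 [0.4908 0.1021]
[369 270] front z179 [0.6259 0.1103] rear z224 [0.6575 0.1017]
[262 280] front z179 [ 0.6168 -0.161 ] rear z224 [ 0.6488 -0.1587]
[260 227] front z179 [ 0.4412 -0.1544] rear z224 [ 0.4802 -0.1523]
window [[306, 236], [303, 248], [271, 249], [271, 236]] (270, 233, 37, 18)
[306 236] z183 [ 0.4945 -0.0348] z201 [ 0.5093 -0.0359]
[303 248] z183 [ 0.5337 -0.0474] z201 [ 0.5479 -0.0483]
[271 249] z183 [ 0.5246 -0.1307] z201 [ 0.5389 -0.1302]
[271 236] z183 [ 0.4806 -0.1272] z201 [ 0.4956 -0.1268]
```

View pics/s2.png

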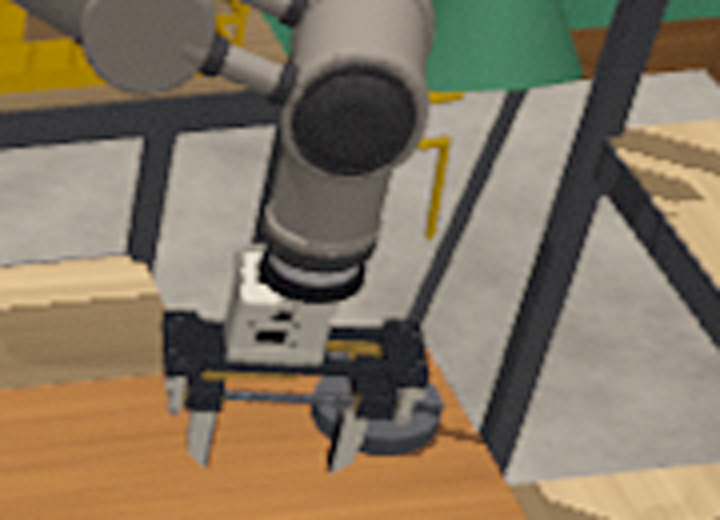

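```bash
python3 -m crank '{"claw":[0,0,0,0,0,0,0,0],"delta_pos":[[-0.4,-0.1,0],[-1.4,-0.3,0],[-2.5,-0.55,0],[-3.6,-0.8,0],[-4.7,-1.05,0],[-5.6,-1.25,0],[-6.2,-1.4,0],[-6.4,-1.45,0]],"roll":[-0.1,-0.4,-0.8,-1.1,-1.4,-1.7,-1.88,-1.88]}' 20
```

```text
time: 0.97
tool_pos: [0.2708, 0.4374, 0.2267]
tool_rot: [-3.141, 0.001, 3.103]
contact_force: [0.5, 0.2, 0.0]
opening: 0.0429
```

```bash
python3 -m crank '{"claw":[0,0,0,0,0,0,0,0],"delta_pos":[[-0.5,-0.2,0],[-1.5,-0.65,0.2],[-2.7,-1.2,0.6],[-3.9,-1.7,1.2],[-4.9,-2.15,2],[-5.6,-2.45,2.6],[-5.98,-2.61,3],[-5.98,-2.61,3.2]],"roll":[0,0,0,0,0,0,0,0]}'
python3 - <<'E'
from h import *
t=cam('top');s=cam('scene')
o=robot.observe();p=o['tool_pos'];print(p,o['opening'],o['contact_force'])
for n,c in(('t',t),('s',s)):
    q=proj(c,[p,[.4177,.3666,.089]]);print(n,q)
    u=q[0].astype(int);a=c['color'][max(0,u[1]-50):u[1]+50,u[0]-65:u[0]+65];cv2.imwrite(f'pics/p3{n}.png',cv2.resize(a,None,fx=4,fy=4))
E
```

```text
time: 1.63
tool_pos: [0.4165, 0.3669, 0.1451]
tool_rot: [-3.14, -0.002, 3.102]
contact_force: [-0.7, -0.9, 0.1]
opening: 0.0004
[0.41471636 0.36799521 0.14603579] 0.0003713400725016679 [-0.55597888  0.03252394  0.25458783]
t [[195.19740766 250.07823095]
 [199.90515902 251.76132693]]
s [[443.0588498  206.62187629]
 [439.82187447 220.56013942]]
```

View pics/p3s.png

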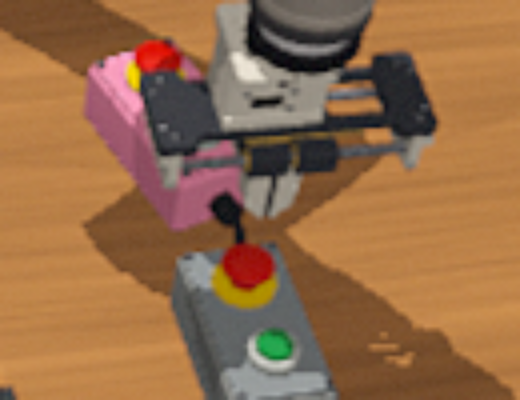

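The shut fingertips hang above the red mushroom on the grey box (button at about (248,268) in the crop), clear of the green button. Now I press.

```bash
python3 -m crank '{"claw":[0,0,0,0,0,0,0,0],"delta_pos":[[-0.05,0,0.4],[-0.05,0,1.1],[-0.05,0,1.7],[-0.05,0,2.1],[-0.05,0,2.35],[-0.05,0,2.5],[-0.05,0,2.58],[-0.05,0,2.58]],"roll":[0,0,0,0,0,0,0,0]}'
```

```text
time: 2.4
tool_pos: [0.4167, 0.3682, 0.0831]
tool_rot: [3.141, 0.0, 3.105]
contact_force: [-2.9, -0.1, 5.0]
opening: 0.0002
```

```bash
python3 -m crank '{"claw":[0,0,0,0,0,0,0,0],"delta_pos":[[0,0,0.03],[0,0,0.06],[0,0,0.08],[0,0,0.1],[0,0,0.1],[0,0,0.1],[0,0,0.1],[0,0,0.1]],"roll":[0,0,0,0,0,0,0,0]}'
```

```text
time: 3.07
tool_pos: [0.4171, 0.3683, 0.0825]
tool_rot: [3.14, 0.002, 3.105]
contact_force: [-6.3, -2.6, 17.5]
opening: 0.0005
```

At 17.5 N the button is on its hard stop. I rise clear.

```bash
python3 -m crank '{"claw":[0,0,0,0,0,0,0,0],"delta_pos":[[0,0,-0.3],[0,0,-1.2],[0,0,-2.6],[0,0,-4.0],[0,0,-5.4],[0,0,-6.8],[0,0,-8.0],[0,0,-8.8]],"roll":[0,0,0,0,0,0,0,0]}'
python3 - <<'E'
from h import *
for i in range(3):
    c=cam('scene')
o=robot.observe();p=o['tool_pos'];y=o['tool_rot'][2];print(p,o['tool_rot'],o['contact_force'],o['qpos'])
d=np.array([.5003,-.0755])-p[:2]; tx=np.array([np.cos(y),np.sin(y)]);ty=np.array([np.sin(y),-np.cos(y)]);print(d@tx/.025,d@ty/.025)
E
```

```text
time: 3.73
tool_pos: [0.4178, 0.3682, 0.3043]
tool_rot: [3.138, 0.005, 3.105]
contact_force: [0.8, -0.6, -0.1]
opening: 0.0005
[0.41773302 0.36810643 0.30194587] [3.13857239 0.00429529 3.10474519] [-0.35233345 -1.12872617 -0.42654587] [ 5.84705188e-01  3.53815867e-01  1.29974443e+00 -4.59004884e-05
  1.48278170e+00 -9.49246246e-01]
-3.9541202406957465 -17.610544590384798
```

```bash
python3 -m crank '{"claw":[0,0,0,0,0,0,0,0],"delta_pos":[[-0.1,-0.5,0],[-0.4,-1.7,0],[-0.7,-3.0,0],[-1.0,-4.4,0],[-1.3,-5.8,0],[-1.6,-7.2,0],[-1.85,-8.3,0],[-1.97,-8.8,0]],"roll":[0,0,0,0,0,0,0,0]}' && python3 -m crank '{"claw":[0,0,0,0,0,0,0,0],"delta_pos":[[-0.1,-0.5,0],[-0.4,-1.7,0],[-0.7,-3.0,0],[-1.0,-4.4,0],[-1.3,-5.8,0],[-1.6,-7.2,0],[-1.85,-8.3,0],[-1.98,-8.8,0]],"roll":[0,0,0,0,0,0,0,0]}'
python3 - <<'E'
from h import *
for i in range(3): s=cam('scene')
t=cam('top')
P=np.mean([robot.observe()['tool_pos'] for _ in range(3)],0);o=robot.observe();print(P,o['tool_rot'],o['contact_force'],o['qpos'])
for n,c in(('t',t),('s',s)):
    u=proj(c,[.5,-.08,.2])[0].astype(int); q=proj(c,P);print(q)
    cv2.imwrite(f'pics/p4{n}.png',cv2.resize(c['color'][u[1]-70:u[1]+60,u[0]-80:u[0]+90],None,fx=4,fy=4,interpolation=cv2.INTER_CUBIC))
E
```

```text
time: 4.55
tool_pos: [0.4577, 0.142, 0.2981]
tool_rot: [-3.14, -0.003, 3.102]
contact_force: [0.6, 1.0, -0.2]
opening: 0.0006
time: 5.22
tool_pos: [0.4987, -0.0795, 0.2978]
tool_rot: [-3.141, -0.003, 3.101]
contact_force: [0.3, 0.2, 0.6]
opening: 0.0008
[ 0.4988199  -0.07528755  0.29877556] [ 3.14044932e+00 -2.03238711e-03  3.10405944e+00] [ 0.57109372  0.64510055 -0.33299019] [-3.02196669e-01  2.57736295e-01  1.44362032e+00  5.76625194e-04
  1.44249676e+00 -1.83553304e+00]
[[353.80167005 205.8429776 ]]
[[288.33870175 209.65682375]]
```

View pics/p4s.png

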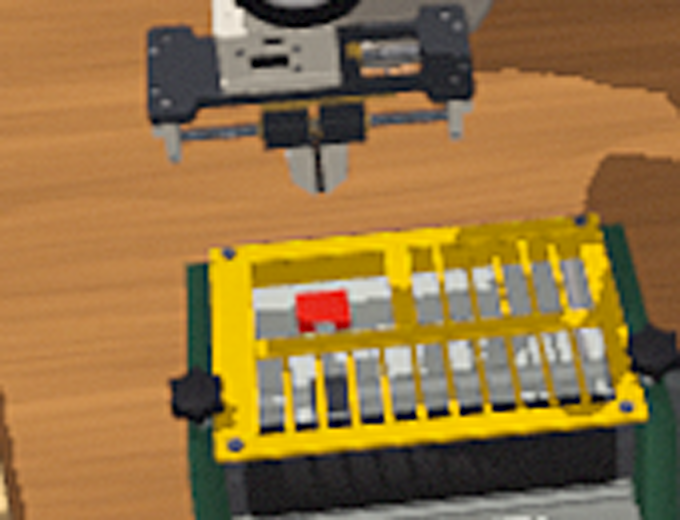

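View pics/p4t.png

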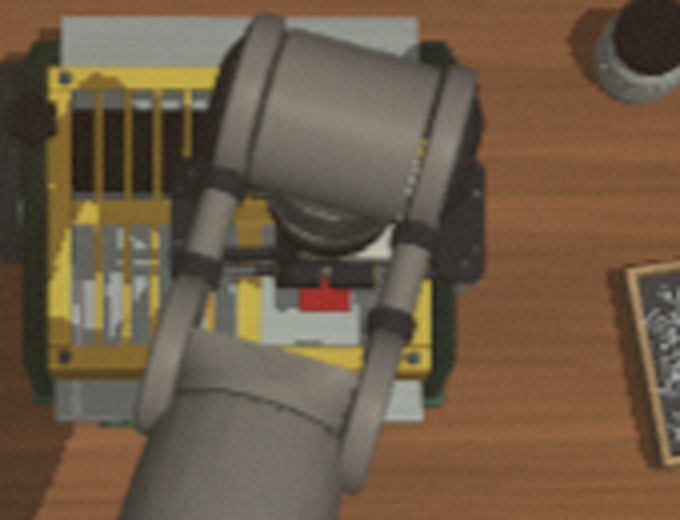

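Tip and pad line up, but the grey end blocks of the gripper look low. They need more room over the guard than the palm does, so before descending I measure their height by turning the wrist at this safe height and triangulating in the tool frame.

```bash
python3 -m crank '{"claw":[0,0,0,0,0,0,0,0],"delta_pos":[[0,0,0],[0,0,0],[0,0,0],[0,0,0],[0,0,0],[0,0,0],[0,0,0],[0,0,0]],"roll":[0.5,1.5,2.5,3.5,4.5,5.5,6.5,7]}'
cat > look.py <<'E'
from h import *
import sys,pickle
for i in range(3): s=cam('scene')
P=robot.observe()['tool_pos'];r=robot.observe()['tool_rot'];print(P,r)
u=proj(s,P)[0].round().astype(int);x0,y0=u[0]-65,max(0,u[1]-50);print(x0,y0,proj(s,P))
cv2.imwrite(f'pics/{sys.argv[1]}.png',cv2.resize(s['color'][y0:y0+80,x0:x0+130],None,fx=6,fy=6,interpolation=cv2.INTER_CUBIC))
E
python3 look.py r42
python3 -m crank '{"claw":[0,0,0,0,0,0,0,0],"delta_pos":[[0,0,0],[0,0,0],[0,0,0],[0,0,0],[0,0,0],[0,0,0],[0,0,0],[0,0,0]],"roll":[0.5,1.5,2.5,3.5,4.5,5.5,6.5,7]}'
python3 look.py r84
```

```text
time: 6.08
tool_pos: [0.4991, -0.0738, 0.2995]
tool_rot: [3.141, -0.001, 2.369]
contact_force: [0.3, 0.3, -0.4]
opening: 0.0004
[ 0.49922635 -0.07427822  0.29960177] [ 3.14146611e+00 -5.25554292e-04  2.37524954e+00]
224 160 [[288.73795724 209.50811529]]
time: 6.9
tool_pos: [0.4993, -0.0748, 0.2996]
tool_rot: [-3.141, -0.0, 1.636]
contact_force: [-0.1, -0.9, 0.6]
opening: 0.0003
[ 0.49940505 -0.07504636  0.29965752] [-3.14152047e+00 -2.84455352e-04  1.64251544e+00]
223 160 [[288.43638556 209.58033668]]
```

View pics/r42.png

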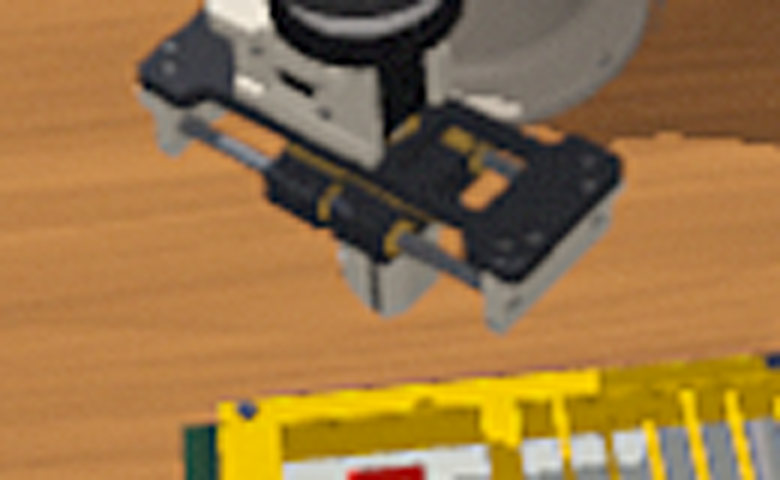

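View pics/r84.png

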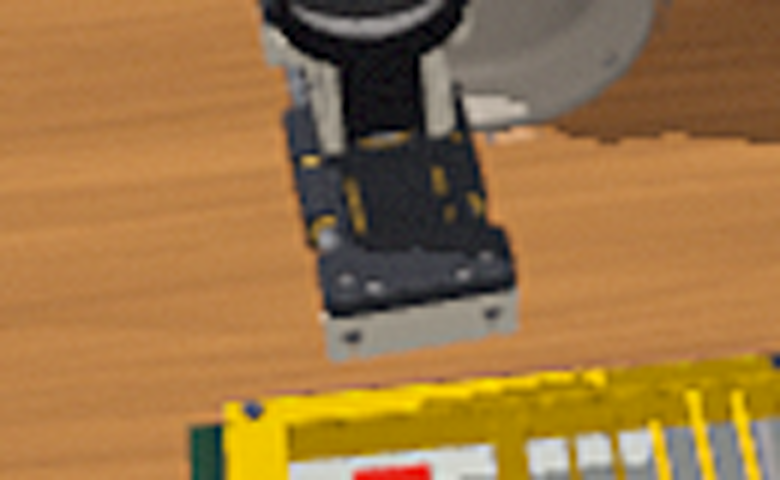

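```bash
python3 - <<'E'
from h import *
from scipy.optimize import least_squares
from scipy.spatial.transform import Rotation as Ro
s=cam('scene');u=proj(s,[.5,-.08,.2])[0].astype(int)
V=[((.4990,-.0753,.2988),3.104,np.array([457,138])/4-.4+[u[0]-80,u[1]-70]),
((.4992,-.0743,.2996),2.375,np.array([500,332])/6-.4+[224,160]),
((.4994,-.0750,.2996),1.6425,np.array([330,360])/6-.4+[223,160])]
R=[Ro.from_euler('xyz',[np.pi,0,y]).as_matrix() for _,y,_ in V]
f=lambda x:np.concatenate([proj(s,np.array(p)+r@x)[0]-q for (p,y,q),r in zip(V,R)])
r=least_squares(f,[-.03,.09,-.06]);print(r.x,r.fun)
# other corner in r84
E
```

```text
[-0.03403622  0.08291112 -0.06427262] [ 0.66615722  0.00736352 -0.82033036  0.18454446  0.64334245 -0.23509898]
```

The end brackets measure 64 mm behind the tip, agreeing with the stated 66 mm. That leaves the body about 14 mm above the guard at full press. I turn back and shift about 6 mm towards +y, away from the right cheek.

```bash
python3 -m crank '{"claw":[0,0,0,0,0,0,0,0],"delta_pos":[[0,0,0],[0,0,0],[0,0,0],[0,0,0],[0,0,0],[0,0,0],[0,0,0],[0,0,0]],"roll":[-0.5,-1.5,-2.5,-3.5,-4.5,-5.5,-6.5,-7]}'
python3 -m crank '{"claw":[0,0,0,0,0,0,0,0],"delta_pos":[[0,0,0],[0,0,0],[0,0,0],[0,0,0],[0,0,0],[0,0,0],[0,0,0],[0,0,0]],"roll":[-0.5,-1.5,-2.5,-3.5,-4.5,-5.5,-6.5,-7]}'
python3 -m crank '{"claw":[0,0,0,0,0,0,0,0],"delta_pos":[[0,0.1,0],[-0.05,0.22,0.2],[-0.05,0.22,0.7],[-0.05,0.22,1.3],[-0.05,0.22,1.9],[-0.05,0.22,2.3],[-0.05,0.22,2.5],[-0.05,0.22,2.6]],"roll":[0,0,0,0,0,0,0,0]}'
python3 look.py d1; python3 - <<'E'
from h import *
t=cam('top')
P=robot.observe()['tool_pos'];u=proj(t,P)[0].astype(int);print(u)
cv2.imwrite('pics/d1t.png',cv2.resize(t['color'][u[1]-50:u[1]+50,u[0]-65:u[0]+65],None,fx=5,fy=5,interpolation=cv2.INTER_CUBIC))
E
```

```text
time: 7.77
tool_pos: [0.4995, -0.0754, 0.2997]
tool_rot: [3.142, -0.0, 2.38]
contact_force: [0.7, 0.3, 0.5]
opening: 0.0006
time: 8.43
tool_pos: [0.4995, -0.0754, 0.2997]
tool_rot: [3.141, -0.0, 3.113]
contact_force: [0.4, 0.2, 0.4]
opening: 0.0009
time: 9.1
tool_pos: [0.5007, -0.0699, 0.2337]
tool_rot: [3.141, -0.001, 3.104]
contact_force: [0.3, 0.8, -0.1]
opening: 0.0005
[ 0.50125578 -0.07019054  0.23506617] [-3.14152596e+00  6.46933103e-04  3.10457893e+00]
227 177 [[291.93755599 226.74737231]]
[351 209]
```

View pics/d1.png

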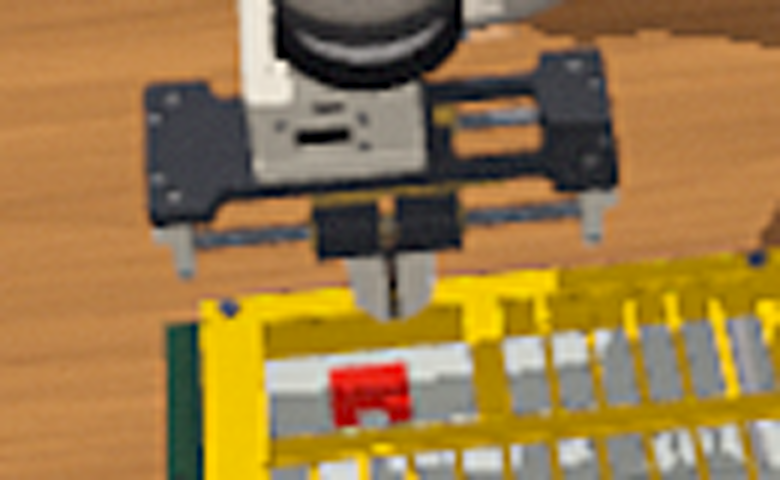

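View pics/d1t.png

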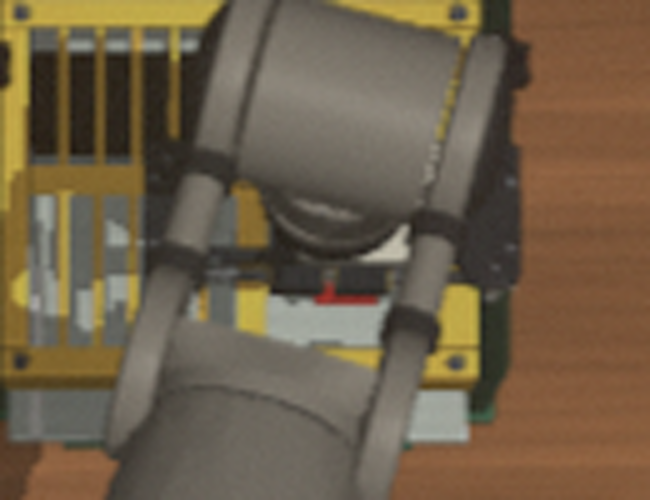

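The tip is centred in x over the window and about 14 mm towards +y of the pad's middle, with the pad at (370,393) in the crop. The cheek at (180,330) looks lower than the guard. I go down to just above the pad.

```bash
python3 -m crank '{"claw":[0,0,0,0,0,0,0,0],"delta_pos":[[0,0,0.2],[0,0,0.5],[0,0,0.9],[0,0,1.3],[0,0,1.7],[0,0,1.95],[0,0,2.1],[0,0,2.1]],"roll":[0,0,0,0,0,0,0,0]}'
python3 look.py d2
```

```text
time: 9.97
tool_pos: [0.5006, -0.0702, 0.1814]
tool_rot: [3.141, -0.001, 3.105]
contact_force: [-0.7, 1.5, -0.3]
opening: 0.0002
[ 0.50131536 -0.07033328  0.18263964] [-3.14145001e+00  9.31672729e-04  3.10469130e+00]
228 190 [[293.01516499 239.58310129]]
```

View pics/d2.png

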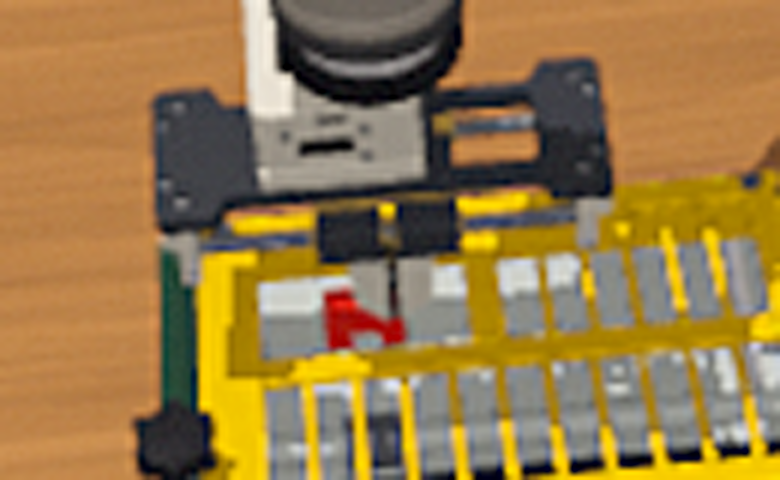

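The tip is inside the window, clear of every rim, over the pad's +y half. I press gradually.

```bash
python3 -m crank '{"claw":[0,0,0,0,0,0,0,0],"delta_pos":[[0,0,0.1],[0,0,0.2],[0,0,0.35],[0,0,0.5],[0,0,0.6],[0,0,0.7],[0,0,0.8],[0,0,0.8]],"roll":[0,0,0,0,0,0,0,0]}'
python3 look.py d3
```

```text
time: 10.78
tool_pos: [0.5, -0.0703, 0.1625]
tool_rot: [-3.141, -0.002, 3.105]
contact_force: [-3.8, 0.4, 5.3]
opening: 0.0007
[ 0.50062038 -0.07029246  0.16245584] [-3.14150228e+00 -4.12198560e-04  3.10470761e+00]
228 194 [[293.42163667 244.12369479]]
```

View pics/d3.png

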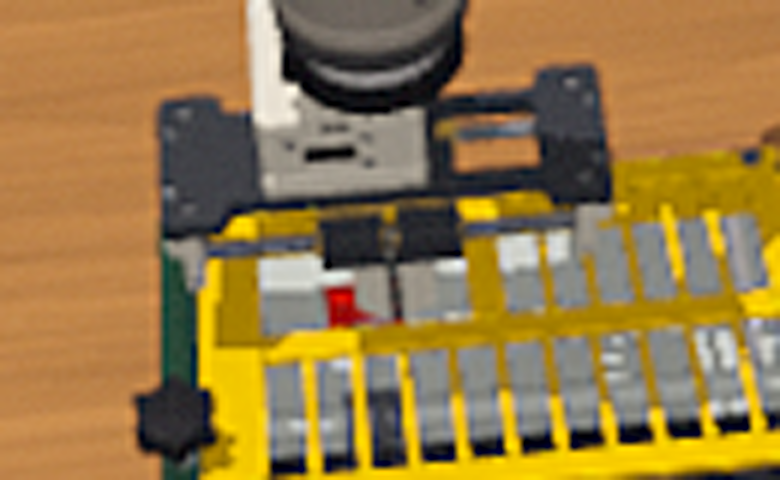

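The pad is going down under a light force (about 5 N). I continue.

```bash
python3 -m crank '{"claw":[0,0,0,0,0,0,0,0],"delta_pos":[[0,0,0.06],[0,0,0.12],[0,0,0.18],[0,0,0.22],[0,0,0.26],[0,0,0.3],[0,0,0.3],[0,0,0.3]],"roll":[0,0,0,0,0,0,0,0]}'
```

```text
time: 11.6
tool_pos: [0.5008, -0.0703, 0.1554]
tool_rot: [-3.141, 0.0, 3.105]
contact_force: [-4.3, 0.5, 9.6]
opening: 0.0005
```

```bash
python3 -m crank '{"claw":[0,0,0,0,0,0,0,0],"delta_pos":[[0,0,0.04],[0,0,0.08],[0,0,0.1],[0,0,0.12],[0,0,0.12],[0,0,0.12],[0,0,0.12],[0,0,0.12]],"roll":[0,0,0,0,0,0,0,0]}'
```

```text
time: 12.27
tool_pos: [0.5011, -0.0703, 0.1526]
tool_rot: [-3.141, 0.001, 3.105]
contact_force: [-3.9, 0.4, 9.3]
opening: 0.0003
```

```bash
python3 -m crank '{"claw":[0,0,0,0,0,0,0,0],"delta_pos":[[0,0,0.02],[0,0,0.04],[0,0,0.06],[0,0,0.08],[0,0,0.08],[0,0,0.08],[0,0,0.08],[0,0,0.08]],"roll":[0,0,0,0,0,0,0,0]}'
```

```text
time: 12.93
tool_pos: [0.5013, -0.0704, 0.1516]
tool_rot: [-3.141, 0.002, 3.105]
contact_force: [-6.8, -0.3, 17.1]
opening: 0.0006
```

```bash
python3 -m crank '{"claw":[0,0,0,0,0,0,0,0],"delta_pos":[[0,0,0.02],[0,0,0.04],[0,0,0.06],[0,0,0.06],[0,0,0.06],[0,0,0.06],[0,0,0.06],[0,0,0.06]],"roll":[0,0,0,0,0,0,0,0]}'
python3 look.py d4
```

```text
time: 13.6
tool_pos: [0.5014, -0.0704, 0.1514]
tool_rot: [-3.141, 0.003, 3.105]
contact_force: [-10.1, 1.7, 27.1]
opening: 0.0002
[ 0.50140806 -0.07037214  0.15134944] [-3.14063023e+00  3.10916761e-03  3.10499386e+00]
229 197 [[293.64934784 246.92145232]]
```

View pics/d4.png

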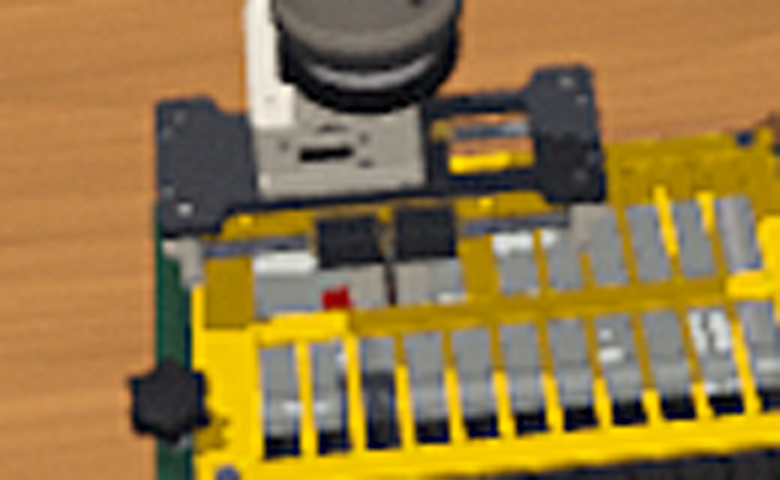

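The height stays at 151.4 mm while the force goes 9 → 17 → 27 N, so the lever is on its stop. I withdraw straight up and then look.

```bash
python3 -m crank '{"claw":[0,0,0,0,0,0,0,0],"delta_pos":[[0,0,-0.2],[0,0,-0.7],[0,0,-1.3],[0,0,-2.0],[0,0,-3.0],[0,0,-4.0],[0,0,-5.0],[0,0,-5.6]],"roll":[0,0,0,0,0,0,0,0]}'
python3 -m crank '{"claw":[0,0,0,0,0,0,0,0],"delta_pos":[[0.2,0.5,-0.2],[0.5,1.7,-0.4],[0.8,3,-0.4],[1.1,4.4,-0.4],[1.3,5.8,-0.4],[1.5,7,-0.4],[1.6,7.8,-0.4],[1.6,8,-0.4]],"roll":[0,0,0,0,0,0,0,0]}'
python3 - <<'E'
from h import *
for i in range(4): s=cam('scene')
t=cam('top');o=robot.observe();print(o['time'],o['tool_pos'],o['contact_force'])
cv2.imwrite('pics/e_s.png',cv2.resize(s['color'][200:350,240:470],None,fx=3.4,fy=3.4,interpolation=cv2.INTER_CUBIC))
cv2.imwrite('pics/e_t.png',cv2.resize(t['color'][130:270,180:400],None,fx=3.6,fy=3.6,interpolation=cv2.INTER_CUBIC))
for n,c,p in(('t',t,(330,375,195,228)),('s',s,(275,305,230,258))):
    h=cv2.cvtColor(c['color'],cv2.COLOR_BGR2HSV); m=(((h[...,0]<5)|(h[...,0]>174))&(h[...,1]>180)&(h[...,2]>90)).astype(np.uint8)
    k=np.zeros_like(m);k[p[2]:p[3],p[0]:p[1]]=1;_,_,st,ce=cv2.connectedComponentsWithStats(m*k);print(n,st[1:],ce[1:])
E
```

```text
time: 14.42
tool_pos: [0.5019, -0.0704, 0.2907]
tool_rot: [-3.141, 0.004, 3.105]
contact_force: [0.1, -0.2, 0.3]
opening: 0.0008
time: 15.08
tool_pos: [0.4669, 0.1346, 0.2972]
tool_rot: [3.14, -0.002, 3.108]
contact_force: [-0.4, -0.6, 0.1]
opening: 0.0006
15.3333 [0.46838078 0.13024882 0.29778152] [-0.27446037 -0.3280386   0.1404539 ]
t [[352 218   1   1   1]] [[352. 218.]]
s [[283 244  12   4  32]] [[288.5625  245.90625]]
```

View pics/e_s.png

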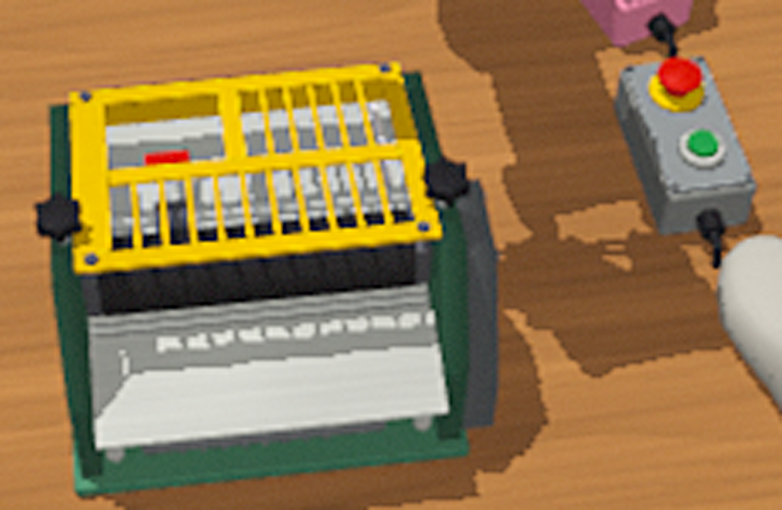

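View pics/e_t.png

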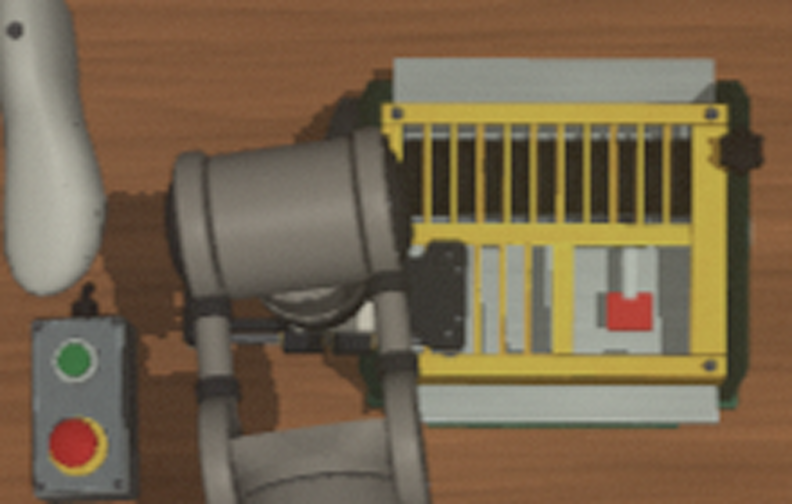

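The pad is now well down in both views: it shows at (167,157) as a thin strip in the scene crop and at (630,312) in the top crop. Both buttons look out. I check the pad's front edge numerically against full travel, then hand in.

```bash
python3 - <<'E'
from h import *
s=cam('scene');y=-.037;R=np.array([[np.cos(y),-np.sin(y)],[np.sin(y),np.cos(y)]]);o=np.array([.5704,-.0263])
for a in(0,.1,.3,.36,.385,.42):
    c_,s_=np.cos(a),np.sin(a); x=-77*c_-16*s_; z=16*c_-77*s_
    w=o+R@np.array([(-6+x)/1e3,-.060]); print(a,proj(s,[*w,.160+z/1e3]).round(2))
for f in('pics/s1.png','pics/e_s.png'):
    im=cv2.imread(f).astype(int); col=im[90:190,155:178].mean(1); rd=col[:,2]-np.maximum(col[:,0],col[:,1]); i=np.argmax(rd>rd.max()/2); print(f,200+(90+i+.5)/3.4-.5)
E
```

```text
0 [[287.75 237.09]]
0.1 [[287.91 238.57]]
0.3 [[288.27 242.2 ]]
0.36 [[288.39 243.45]]
0.385 [[288.44 243.98]]
0.42 [[288.52 244.76]]
pics/s1.png 237.58823529411765
pics/e_s.png 244.35294117647058
```

```bash
python3 -c "
from cell import robot
print(robot.observe()['qvel'].round(3)); print(robot.hand_in())"
```

```text
[-0.004 -0.003 -0.004  0.002  0.002  0.003]
the job is handed in; nothing more can be done
None
```

I pressed the red stop button on the grey box fully in and released it. I then pressed the throw-off lever down through the guard window with the shut fingertips, backed out clear of the machine and handed the job in at about 15.5 s. No verdict was reported.

- **Stop button:** the force rose to 17.5 N with almost no further travel, at a tip height of 82.5 mm. Afterwards the pictures show both buttons out.
- **Lever:** the force went from 9 to 17 to 27 N while the tip stayed at 151.4 mm, so it was on its stop. The pad's front edge in the scene camera gives about 0.40 rad. That agrees with 0.42 rad to within the roughly 0.02 rad the picture can resolve, but by picture alone it is only just above the 0.385 rad limit.
- **Upper roller:** I did not measure its lift directly; I rely on it following the lever.
- **Guard and loose things:** before the press I measured the gripper's end brackets at 64 mm behind the tip, against the stated 66 mm, which left about 14 mm over the guard. No unexpected force showed on any move. I saw no disturbance of the shoe last, nail tray or jar, but I did not re-measure where they stand.

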